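# Prime the blue lens-cleaner pump behind a tall container

### The arm

A 6-joint arm with a two-finger parallel gripper is mounted at the origin on the work surface. World frame = base frame: x ahead of the robot, y to its left, z up, the work surface at z = 0. Lengths are in m, angles in rad, forces in N, time in s.
With the tool pointing down it reaches from about 0.25 to 0.8 m from the base axis. Payload 3.9 kg.
Tool frame: the origin (TCP) lies at the very end of the fingers, on their centre line; the grasp point (between the pads) lies 19 mm behind it; z points along the fingers, y is the line along which they close (so a half turn about z gives the same grasp; the last joint's range is limited). The gripper opens to 85 mm and grips with 20 to 120 N. Pads are 22 mm wide; open, the fingers measure 114 mm over their backs; the gripper's body (76 mm by 85 mm) begins 54 mm behind the grasp point. The pads swing forward as they close: fully open they stand 13 mm farther back than shut.
Start: joints at [-1.127, 0.26, -0.138, 1.173, 0, 1.571], TCP at [0.225, -0.474, 0.2] pointing down, gripper open.
Joint ranges: [-2.78, 2.78], [-0.83, 1.72], [-1.28, 1.37], [-1.9, 2.12], [-1.57, 1.48], [-3.14, 3.14]. Speed limits (rad/s): [2.57, 2.57, 3.14, 3.14, 3.14, 3.14].

### API

Orientations are given as a unit quaternion [x, y, z, w].
In Python, from station import r gives the robot as it stands. The module is installed in compiled form; this text tells all that it offers.
- The arm moves only by the shell command python3 -m creep 'ROWS'. ROWS is JSON, one flat list of numbers, 7 for each row, row after row: the shift along the world's x, y, z in cm, then the turn, a rotation vector about the world's x, y, z in degrees, then the finger opening in cm, from 0 to 8.54. A call has 1 to 10 rows; each row is the pose to reach, as a shift and turn from the pose commanded when the call began; what a row does not reach only later rows make up. A row lasts 1/12 s, in which the tool goes at most 41.7 mm and 7.16 degrees, less where a joint would pass 70% of its speed; a pose out of reach is approached as far as the arm can. A call with a gripper value outside its range is refused whole. The fingers move at their own pace and stop on an object; the grip force is fixed at half the most. Time passes only in rows, so rows that repeat a pose let the fingers close. It gives the time, the measured TCP pose, the force and the opening at its end, in the units of the state.
- r.sense(): the state, without advancing time (a new reading comes with each control period).
- r.grab_frame(name): name is "side" or "top" or "wrist"; returns a dict with "color" (384x512x3 uint8, blue, green, red), "range_z" (384x512 float32, m along the optical axis (not along the pixel's ray), 0 where there is no reading), "mtx" (3x3 intrinsics, pixels), "k1" (the pictures are not rectified: a ray, as slopes to the right and down, at radius r is drawn at 1 + k1 r^2 times it, then the intrinsics apply), "pose" (4x4, takes a point from camera to world coordinates). Camera axes: x right, y down, z forward; pixel columns grow to the right and rows downward; lengths in m; the calibration is good to about 2 mm. A picture is of the moment at which its call begins.
- r.hand_in(): hands the job in, once; it reports no verdict.
Trained networks look in a picture, given as the dict that the camera call returned (one of the last four; its "shot" number tells which), for a name from the list of things; names that differ only in an ending like _2 or _b are one class to them, and where a whole thing is asked for, a point or a joint stands for the part that bears it (a point fixed in the world has none). Each returns a list of dicts, best first, with "score" (0 to 1); they miss things now and then, are a little off and sometimes report something else, mostly with a low value. They report only what shows in the picture. A call takes as long as a camera call.
- r.find_in(picture, thing): "box" ([left, top, right, bottom] in pixels, round what is visible of it).
The state is a dict: "clock": time; "qpos": joint angles; "qvel": joint speeds; "joint_efforts": joint torques, N m; "tcp_pos": TCP position; "tcp_rot": TCP orientation; "ft_force": force on the tool from outside, world axes, zero at the start; "moment": the same for the moment, N m; "width": finger opening in m.
Only numpy, scipy, OpenCV 4.12 (cv2) and the standard library are available. Lean on these libraries where they do the work, as an engineer would, in place of code of your own. Each camera call takes 0.05 s, during which the arm holds its last target. There are 200 camera calls.

### The job

The blue-headed lens-cleaner pump under the glass shelf needs priming. Take the tall container that stands in front of it and stand it aside on the free bench top, push the blue pump head all the way down and let it spring back up, then stand the container upright again where you found it. Leave the other pumps and everything else on the bench as they are, and do not bump the shelf.

Things in the scene. Friction and masses are not known exactly. Their poses are not given: they have to be found in the camera images.
- station: Fixed dispensing station: steel base strip with drip tray and three cups for the pump bottles, under a glass shelf on posts. Origin at bench level under the middle cup; its front (-x) faces the robot, y runs along the row; cups at y -118, 0, +118 mm. Base strip: x -69 to +39, y -160 to +160, up to 10 mm high. Posts 14 mm thick at x -6 and +112, y -212 and +212 mm; a bar joins the rear posts.
- shelf_edge (a point): Middle of the lower front edge of the station's glass shelf, 243 mm above the bench, 21 mm nearer the front than the pumps' axes: too low and too far forward for an upright tool to reach the heads. The shelf runs from here 144 mm back and 220 mm to each side; its front rail is 18 mm high and its stock stands up to 283 mm above the bench. Axes as the station's.
- pump_blue: The lens-cleaner pump bottle: whitish bottle 57 mm in diameter with a blue band and a BLUE pump head, fixed in one of the station's three cups (which one varies). Origin at the centre of its underside, 6 mm above the bench; its spout points to its -x, towards the front. The head's top is at 122 mm above the bench.
- head_blue (a joint): Stroke of the blue pump head, m: 0 = up, 0.014 = fully down. Sprung straight up: about 3 N starts it moving, about 9 N holds it fully down; it comes up by itself.
- blue_top (a point): Centre of the flat top of the blue pump head, 34 mm in diameter, 122 mm above the bench when up; it moves with the head. The spout, 10 mm thick, reaches 50 mm forward from the axis with its top 2.5 mm or more below the head's top.
- blue_front (a point): Spot on the bench 109 mm in front of the blue pump's axis, where a tall container stands at the start (within 20 mm). The container is aside when the centre of none of the three is within 60 mm of this spot.
- pump_white: Second pump bottle, the same but with a white head: leave alone.
- head_white (a joint): Stroke of the white pump head, m, 0 = up.
- pump_orange: Third pump bottle, the same but with an orange head: leave alone.
- head_orange (a joint): Stroke of the orange pump head, m, 0 = up.
- can: Loose aerosol can, aluminium with a green band and a white cap, 57 mm in diameter (cap 53 mm, from 168 mm up), 200 mm tall, 0.22 to 0.45 kg. Origin at the centre of its underside, z up. One of the three tall containers that stand in a row, one in front of each pump, 118 mm apart give or take 16 mm; which is where varies.
- amber: Loose tall round amber bottle with a black cap, 62 mm in diameter up to 172 mm, then a shoulder; cap 33 mm in diameter; 202 mm tall, 0.29 to 0.59 kg. Origin at the centre of its underside, z up. One of the three tall containers.
- square: Loose square whitish bottle with a yellow label and red cap, 56 x 56 mm with rounded edges up to 170 mm, cap 37 mm in diameter, 200 mm tall, 0.25 to 0.5 kg. Origin at the centre of its underside, x and y square to its sides. One of the three tall containers.
- beaker: Loose glass beaker, 70 mm in diameter, 95 mm tall, origin at the centre of its underside. Bystander.
- dishes: Loose stack of culture dishes, 90 mm in diameter, 45 mm tall, origin at the centre of its underside. Bystander.
- objective: Loose objective-lens canister, black foot and clear top, 44 mm in diameter, 68 mm tall, origin at the centre of its underside. Bystander.
- oil: Loose small brown immersion-oil bottle with a white cap, 36 mm in diameter, 76 mm tall, origin at the centre of its underside. Bystander.
- slidebox: Loose blue slide box, 85 x 100 (along its y) x 35 mm, origin at the centre of its underside. Bystander.
- tipbox: Loose yellow pipette-tip box with clear lid, 85 x 122 (along its y) x 64 mm, origin at the centre of its underside. Bystander.
- plates: Loose stack of three well plates, 85 x 127 (along its y) x 44 mm, origin at the centre of its underside. Bystander.
- tubes: Loose green tube rack with eight capped tubes, 60 x 130 (along its y) x 102 mm, origin at the centre of its underside. Bystander.

How it is judged:
On the way, in this order (a step that is already met when the one before it is completed fails the run):
1. the container that stood in front of the blue pump stands aside on the bench, upright and let go (horizontal distance between each of can, amber, square and blue_front above 0.06 m and height (world z) of each of can, amber, square below 0.008 m and angle between each of can, amber, square's own z axis and vertical below 0.08 rad and linear speed of each of can, amber, square below 0.02 m/s and contact force between each of can, amber, square and the fingers below 0.1 N), for 0.2 s.
2. the blue pump head is pushed all the way down (at least 11 of its 14 mm) (value of joint head_blue above 0.011 m), for 0.1 s.
3. the blue pump head has sprung back up (value of joint head_blue below 0.002 m), for 0.1 s.
At the end, for the whole second after the job is handed in: All three tall containers stand upright (within 5 degrees) on the bench within 20 mm of where they stood at the start, at rest and let go, and all three pump heads are up (distance of each of can, amber, square from where it was at the start of the episode below 0.02 m and height (world z) of each of can, amber, square below 0.008 m and angle between each of can, amber, square's own z axis and vertical below 0.08 rad and linear speed of each of can, amber, square below 0.02 m/s and contact force between each of can, amber, square and the fingers below 0.1 N and value of joint each of head_blue, head_white, head_orange below 0.002 m); the robot touches nothing.
It fails at once if a tall container is tipped by more than 30 degrees (angle between any of can, amber, square's own z axis and vertical above 0.52 rad).
It fails at once if another pump head is pressed by more than 5 mm (value of joint any of head_white, head_orange above 0.005 m).
It fails at once if a bystander is moved by more than 25 mm (distance of any of beaker, dishes, objective, oil, slidebox, tipbox, plates, tubes from where it was at the start of the episode above 0.025 m).
It fails at once if the station with its shelf is bumped with more than 20 N (contact force between any of the arm, the fingers and station above 20 N).
It also fails if it takes over 61 s, if anything falls off the work surface, if the arm or the gripper's body presses on something with over 40 N, if the wrist force passes 120 N, or if a joint passes its speed limit or range.

## Working session

There is one attempt and no reset: what is moved stays moved. The work goes in short steps, Python scripts to look and compute and a shell command to move; the robot and the scene stay as the last step left them, time stands still between calls to the robot, and variables do not carry over. Pictures are saved under pics/ and viewed, on a budget of 10 in all, crops included, one or two more only if the job needs it, and the job is handed in when it is done.

```bash
mkdir -p pics; cat > h.py <<'E'
import numpy as np, cv2
from station import r
def pts(f):
    h,w=f["range_z"].shape
    uv=np.stack(np.meshgrid(np.arange(w),np.arange(h)),-1).reshape(-1,1,2).astype(float)
    n=cv2.undistortPoints(uv,np.array(f["mtx"]),np.array([f["k1"],0,0,0.])).reshape(h,w,2)
    z=f["range_z"]
    p=np.dstack([n[...,0]*z,n[...,1]*z,z,np.ones_like(z)])@np.array(f["pose"]).T
    p[z==0]=np.nan
    return p[...,:3]
E
python3 - <<'E'
from h import *
s=r.sense(); print(s)
ims=[]
for c in ["top","side"]:
    f=r.grab_frame(c); ims.append(f["color"]); np.savez(c,**{k:v for k,v in f.items()})
    P=pts(f); print(c,np.round(f["pose"],3).tolist())
    for t in ["station","pump_blue","blue_top","pump_white","pump_orange","can","amber","square","beaker","dishes","objective","oil","slidebox","tipbox","plates","tubes"]:
        for d in r.find_in(f,t)[:2]:
            l,tp,rr,b=[int(round(x)) for x in d["box"]]
            q=P[max(tp,0):b+1,max(l,0):rr+1].reshape(-1,3); q=q[~np.isnan(q[:,0])]
            print(t,round(d["score"],2),[l,tp,rr,b],np.round(np.median(q,0),3) if len(q) else None)
    cv2.imwrite(f"pics/{c}0.png",f["color"])
cv2.imwrite("pics/a.png",cv2.resize(np.vstack(ims),None,fx=.78,fy=.78))
E
```

```text
{'clock': 0.0, 'qpos': array([-1.12696480e+00,  2.60665344e-01, -1.39325205e-01,  1.17268410e+00,
        2.90531940e-05,  1.57078383e+00]), 'qvel': array([-8.97162554e-04,  2.14932013e-05, -1.54453523e-03, -9.35340518e-04,
        1.24365885e-03, -1.08986218e-03]), 'joint_efforts': array([ 1.24403814e-03, -4.05675495e+01,  2.53924584e+01,  1.85497402e-02,
        2.68661934e-04, -5.27741264e-07]), 'tcp_pos': array([ 0.22514108, -0.47348914,  0.19879132]), 'tcp_rot': array([ 9.75475781e-01,  2.20104791e-01, -1.92532040e-04, -9.19328675e-04]), 'ft_force': array([ 0.02544573, -0.18746421, -0.1586219 ]), 'moment': array([-0.01901578,  0.0472945 , -0.00102863]), 'width': 0.08548689863982825}
top [[-0.01, -0.999, 0.045, 0.445], [-1.0, 0.01, -0.001, 0.005], [0.001, -0.045, -0.999, 1.451], [0.0, 0.0, 0.0, 1.0]]
station 0.69 [204, 120, 337, 192] [ 0.628 -0.04   0.25 ]
pump_blue 0.4 [262, 169, 275, 182] [ 0.582 -0.036  0.035]
blue_top 0.28 [204, 120, 336, 189] [ 0.633 -0.038  0.251]
pump_white 0.54 [289, 165, 309, 174] [ 0.601 -0.153  0.057]
pump_orange 0.45 [235, 171, 248, 181] [0.577 0.069 
[... 1017 characters left out ...]
er 0.87 [283, 150, 306, 208] [ 0.49  -0.15   0.063]
square 0.94 [264, 165, 290, 224] [ 0.487 -0.04   0.092]
square 0.42 [214, 195, 239, 226] [0.591 0.078 0.042]
beaker 0.72 [314, 156, 330, 185] [ 0.475 -0.321  0.059]
dishes 0.97 [176, 254, 211, 288] [0.51  0.312 0.032]
objective 0.67 [333, 186, 343, 206] [ 0.361 -0.244  0.042]
oil 0.65 [246, 269, 261, 294] [0.35  0.242 0.017]
tipbox 0.83 [286, 132, 316, 163] [ 0.624 -0.443  0.058]
tipbox 0.74 [110, 244, 163, 299] [0.612 0.417 0.009]
plates 0.58 [164, 301, 224, 358] [0.368 0.451 0.019]
plates 0.42 [176, 257, 213, 287] [0.505 0.313 0.032]
tubes 0.71 [112, 247, 164, 300] [0.609 0.419 0.012]
tubes 0.22 [262, 168, 286, 222] [ 0.487 -0.032  0.092]
```

View pics/a.png

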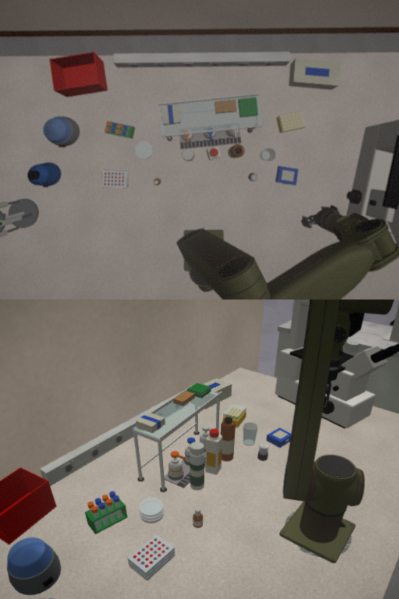

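```bash
python3 - <<'E'
from h import *
f=dict(np.load("top.npz")); P=pts(f); x,y,z=P[...,0],P[...,1],P[...,2]
def box(a,b,c,d,e,g): return (x>a)&(x<b)&(y>c)&(y<d)&(z>e)&(z<g)
for n,c,d in [("can",.01,.12),("sq",-.1,.01),("amb",-.22,-.11)]:
    for e,g in [(.185,.22),(.15,.185)]:
        q=P[box(.42,.545,c,d,e,g)]
        if len(q): print(n,e,len(q),np.round(q.mean(0),3),np.round(q.min(0),3),np.round(q.max(0),3))
q=P[box(.54,.8,-.3,.25,.225,.3)]; print("shelf",len(q),cv2.minAreaRect(q[:,:2].astype(np.float32)),np.median(q[:,2]))
# front edge line
Y=np.arange(-.24,.17,.02); e=[(yy,q[abs(q[:,1]-yy)<.012][:,0].min()) for yy in Y if (abs(q[:,1]-yy)<.012).any()]
print(np.polyfit(*zip(*e),1),np.round(e,3).tolist())
q=P[box(.2,.6,-.3,.3,.015,.3)]
# other things in front
m=box(.25,.46,-.35,.35,.01,.3).astype(np.uint8)
k,l,s,c=cv2.connectedComponentsWithStats(m)
for i in range(1,k):
    if s[i,4]>8: print("front",s[i],np.round(P[l==i].mean(0),3),np.round(P[l==i].max(0),3))
a=cv2.resize(f["color"][110:250,120:400],None,fx=2.8,fy=2.8,interpolation=2)
g=cv2.imread("pics/side0.png")[95:310,150:350]
b=cv2.resize(g,(int(200*1.82),392),interpolation=2) 
o=np.zeros((392*1,0,3),np.uint8)
cv2.imwrite("pics/b.png",cv2.resize(np.hstack([a,b]),(800,272)) if 0 else np.vstack([cv2.resize(a,(600,300)),cv2.resize(g,(279,300)).copy() if 0 else np.pad(cv2.resize(g,(279,300)),((0,0),(0,321),(0,0)))]))
E
```

```text
can 0.185 175 [0.49  0.071 0.198] [0.466 0.045 0.187] [0.516 0.095 0.209]
can 0.15 18 [0.48  0.058 0.165] [0.463 0.046 0.156] [0.514 0.086 0.174]
sq 0.185 86 [ 0.499 -0.051  0.199] [ 0.482 -0.068  0.187] [ 0.515 -0.033  0.204]
sq 0.15 149 [ 0.498 -0.05   0.169] [ 0.469 -0.081  0.156] [ 0.531 -0.02   0.178]
amb 0.185 86 [ 0.506 -0.162  0.198] [ 0.486 -0.183  0.185] [ 0.525 -0.144  0.208]
amb 0.15 147 [ 0.506 -0.158  0.178] [ 0.478 -0.194  0.155] [ 0.537 -0.131  0.185]
shelf 5566 ((0.6586867570877075, -0.03235587477684021), (0.1453658640384674, 0.4406207203865051), 5.4218854904174805) 0.25433984412143806
[-0.09326275  0.58245738] [[-0.24, 0.605], [-0.22, 0.603], [-0.2, 0.601], [-0.18, 0.599], [-0.16, 0.598], [-0.14, 0.595], [-0.12, 0.594], [-0.1, 0.592], [-0.08, 0.59], [-0.06, 0.588], [-0.04, 0.586], [-0.02, 0.584], [-0.0, 0.582], [0.02, 0.581], [0.04, 0.579], [0.06, 0.577], [0.08, 0.574], [0.1, 0.573], [0.12, 0.571], [0.14, 0.57], [0.16, 0.567]]
front [319 221  13  11 115] [ 0.378 -0.255  0.059] [ 0.398 -0.237  0.074]
front [197 228  10   9  73] [0.36  0.23  0.052] [0.375 0.249 0.078]
```

View pics/b.png

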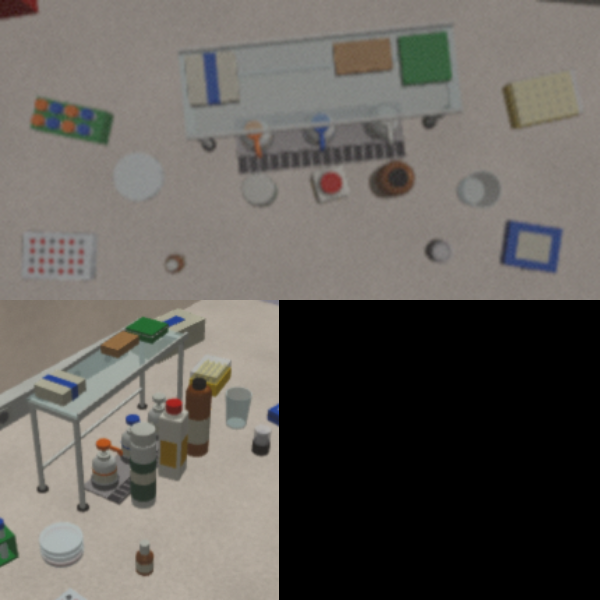

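The blue pump is in the middle cup with the square bottle in front of it. In the top crop the red cap is at about (330,183) and the blue head at about (320,125). The station is yawed by about 5.3°. Next I work out the turn for the approach.

```bash
cat >> h.py <<'E'
from scipy.spatial.transform import Rotation as R
YAW=5.3
def want(tilt,yaw=YAW): # tool pointing down, tilted so it points forward along station x
    return R.from_euler('z',yaw,degrees=True)*R.from_euler('y',-tilt,degrees=True)*R.from_euler('x',180,degrees=True)
def rel(pos,tilt):
    s=r.sense(); d=(np.array(pos)-s["tcp_pos"])*100
    print("shift",np.round(d,2),"turn",np.round((want(tilt)*R.from_quat(s["tcp_rot"]).inv()).as_rotvec(degrees=True),1),"t",s["clock"],"F",np.round(s["ft_force"],1),"w",s["width"], "q",np.round(s["qpos"],2))
E
python3 - <<'E'
from h import *
rel([.502,-.051,.31],10)
f=dict(np.load("top.npz")); P=pts(f); x,y,z=P[...,0],P[...,1],P[...,2]
q=P[(x>.42)&(x<.545)&(y>-.1)&(y<.01)&(z>.16)&(z<.18)]
print(cv2.minAreaRect(q[:,:2].astype(np.float32)))
E
python3 -m creep '[0,0,8,0,0,0,8.54, 0,0,11,0,0,-7,8.54]'
```

```text
shift [27.66 42.31 11.04] turn [  2.7  -9.7 -20.1] t 1.7 F [0.1 0.3 1. ] w 0.08514268349870373 q [-1.13  0.26 -0.14  1.17  0.    1.57]
((0.4994196891784668, -0.05181862413883209), (0.05539316684007645, 0.055652908980846405), 15.250985145568848)
clock: 1.87
tcp_pos: [0.2237, -0.4706, 0.2802]
tcp_rot: [0.987, 0.159, -0.001, -0.005]
ft_force: [0.1, -0.9, -0.1]
width: 0.0855
```

```bash
sed -i 's/def rel(pos,tilt):/def rel(pos,tilt,yaw=YAW):/; s/want(tilt)\*/want(tilt,yaw)*/' h.py; python3 -c "
from h import *
rel([.502,-.051,.31],10,15)"
```

```text
shift [27.83 41.96  2.98] turn [ 2.3 -9.8 -3.4] t 1.8667 F [ 0.1 -0.9 -0.1] w 0.08549815461273821 q [-1.13  0.24  0.05  1.38  0.    1.69]
```

```bash
python3 -m creep '[27.8,42,3,2.3,-9.8,-3.4,8.54, 27.8,42,3,2.3,-9.8,-3.4,8.54, 27.8,42,3,2.3,-9.8,-3.4,8.54, 27.8,42,3,2.3,-9.8,-3.4,8.54, 27.8,42,3,2.3,-9.8,-3.4,8.54, 27.8,42,3,2.3,-9.8,-3.4,8.54, 27.8,42,3,2.3,-9.8,-3.4,8.54, 27.8,42,3,2.3,-9.8,-3.4,8.54, 27.8,42,3,2.3,-9.8,-3.4,8.54, 27.8,42,3,2.3,-9.8,-3.4,8.54]'; python3 -c "
from h import *
rel([.502,-.051,.31],10,15)"
```

```text
clock: 2.7
tcp_pos: [0.4556, -0.1254, 0.3082]
tcp_rot: [0.988, 0.13, 0.088, -0.006]
ft_force: [0.0, -0.6, 0.2]
width: 0.0855
shift [4.64 7.44 0.18] turn [0.6 0.3 0. ] t 2.7 F [ 0.  -0.6  0.2] w 0.0855363887378279 q [-0.34  0.02 -0.17  1.23  0.09  2.55]
```

```bash
python3 -m creep '[4.6,7.4,0.2,0.6,0.3,0,8.54, 4.6,7.4,0.2,0.6,0.3,0,8.54, 4.6,7.4,0.2,0.6,0.3,0,8.54, 4.6,7.4,0.2,0.6,0.3,0,8.54, 4.6,7.4,0.2,0.6,0.3,0,8.54]'; python3 - <<'E'
from h import *
rel([.5025,-.051,.136],10,15)
f=r.grab_frame("wrist"); cv2.imwrite("pics/w1.png",f["color"])
P=pts(f); x,y,z=P[...,0],P[...,1],P[...,2]
for e,g in [(.16,.18),(.19,.21)]:
    q=P[(x>.43)&(x<.55)&(y>-.1)&(y<.0)&(z>e)&(z<g)]
    if len(q)>5: print(len(q),cv2.minAreaRect(q[:,:2].astype(np.float32)))
for d in r.find_in(f,"square")[:2]: print(d)
E
```

```text
clock: 3.12
tcp_pos: [0.5005, -0.0532, 0.3094]
tcp_rot: [0.988, 0.13, 0.085, -0.011]
ft_force: [-0.6, -0.8, 0.8]
width: 0.0852
shift [  0.2    0.22 -17.34] turn [ 0.  -0.2 -0. ] t 3.1167 F [-0.6 -0.8  0.8] w 0.0852089382976252 q [-0.15  0.07 -0.11  1.24  0.07  2.73]
1246 ((0.49899205565452576, -0.052466943860054016), (0.05464029312133789, 0.055676087737083435), 15.048175811767578)
938 ((0.49925497174263, -0.05222649872303009), (0.03572455793619156, 0.03609650954604149), 13.607850074768066)
{'box': [232.4, 165.4, 283.5, 218.3], 'score': 0.9}
{'box': [165.7, 88.4, 211.8, 131.8], 'score': 0.21}
```

View pics/w1.png

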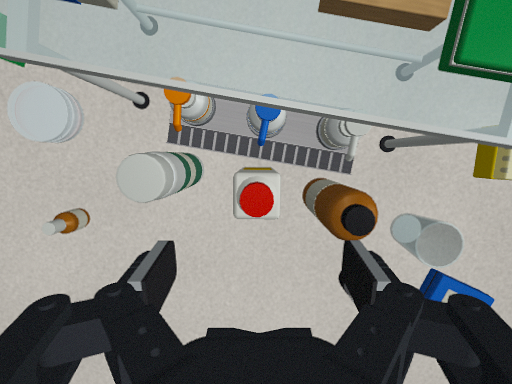

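The wrist view shows the red cap at (256,199) centred between the open pads and the blue pump spout behind it at (265,120). The sides are aligned at 15°, so I go down and grip.

```bash
python3 -m creep '[0.2,0.2,-4,0,0,0,8.54, 0.2,0.2,-8,0,0,0,8.54, 0.2,0.2,-12,0,0,0,8.54, 0.2,0.2,-15,0,0,0,8.54, 0.2,0.2,-17.3,0,0,0,8.54, 0.2,0.2,-17.3,0,0,0,8.54, 0.2,0.2,-17.3,0,0,0,8.54]' && python3 -m creep '[0,0,0,0,0,0,4,0,0,0,0,0,0,4,0,0,0,0,0,0,4,0,0,0,0,0,0,4,0,0,0,0,0,0,4,0,0,0,0,0,0,4,0,0,0,0,0,0,4,0,0,0,0,0,0,4]'
```

```text
clock: 3.8
tcp_pos: [0.5013, -0.0526, 0.136]
tcp_rot: [0.988, 0.128, 0.084, -0.012]
ft_force: [0.2, -0.5, 0.5]
width: 0.0857
clock: 4.47
tcp_pos: [0.5053, -0.0507, 0.1398]
tcp_rot: [0.987, 0.13, 0.088, -0.012]
ft_force: [-2.6, 1.5, 9.9]
width: 0.0403
```

```bash
python3 - <<'E'
from h import *
f=r.grab_frame("side"); g=r.grab_frame("wrist")
a=cv2.resize(f["color"][110:270,190:350],(480,480),interpolation=2)
cv2.imwrite("pics/c.png",np.hstack([a,cv2.resize(g["color"][60:320,100:420],(320,260)).copy() if 0 else cv2.resize(g["color"][60:384,100:420],(316,320)) if 0 else np.pad(cv2.resize(g["color"],(316,237)),((0,243),(0,0),(0,0)))]))
E
```

```text
(no output)
```

View pics/c.png

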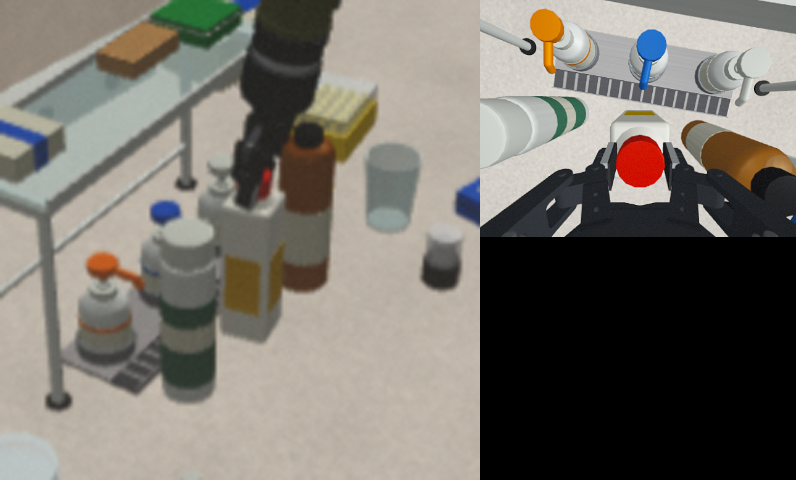

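```bash
python3 - <<'E'
from h import *
s=r.sense(); f=r.grab_frame("wrist"); P=pts(f)
T=R.from_quat(s["tcp_rot"])
L=(P-s["tcp_pos"])@T.as_matrix()   # tool frame
x,y,z=L[...,0],L[...,1],L[...,2]
for lo,hi in [(-.06,-.03),(-.03,-.015),(-.015,.015),(.015,.03),(.03,.06)]:
    m=(abs(x)<.03)&(y>lo)&(y<hi)&(z>-.08)&(z<.05); q=L[m]; w=P[m]
    if len(q): print(lo,hi,len(q),"toolz",np.round(np.percentile(q[:,2],[1,10,50,90,99]),3),"x",np.round(np.percentile(q[:,0],[1,50,99]),3),"worldz",np.round(np.percentile(w[:,2],[1,50,99]),3))
q=P[(P[...,0]>.43)&(P[...,0]<.55)&(P[...,1]>-.1)&(P[...,1]<.0)&(P[...,2]>.19)&(P[...,2]<.215)]
print(len(q),cv2.minAreaRect(q[:,:2].astype(np.float32)),np.percentile(q[:,2],[5,50,95]))
cv2.imwrite("pics/d.png",cv2.resize(f["color"][150:384,150:400],(750,600),interpolation=2))
E
```

```text
-0.06 -0.03 381 toolz [-0.08  -0.08  -0.076 -0.05  -0.042] x [0.007 0.008 0.014] worldz [0.182 0.217 0.221]
-0.03 -0.015 2652 toolz [-0.08  -0.073 -0.051 -0.025  0.028] x [-0.025  0.012  0.026] worldz [0.115 0.192 0.221]
-0.015 0.015 6775 toolz [-0.063 -0.062 -0.058 -0.023  0.034] x [-0.011  0.013  0.026] worldz [0.109 0.199 0.201]
0.015 0.03 2933 toolz [-0.079 -0.071 -0.052 -0.024  0.031] x [-0.025  0.012  0.025] worldz [0.112 0.192 0.22 ]
0.03 0.06 576 toolz [-0.08  -0.079 -0.075 -0.046 -0.04 ] x [0.007 0.008 0.015] worldz [0.181 0.215 0.221]
7401 ((0.5000097751617432, -0.053275130689144135), (0.03659754991531372, 0.07758178561925888), 21.265796661376953) [0.19344246 0.19977277 0.21029491]
```

View pics/d.png

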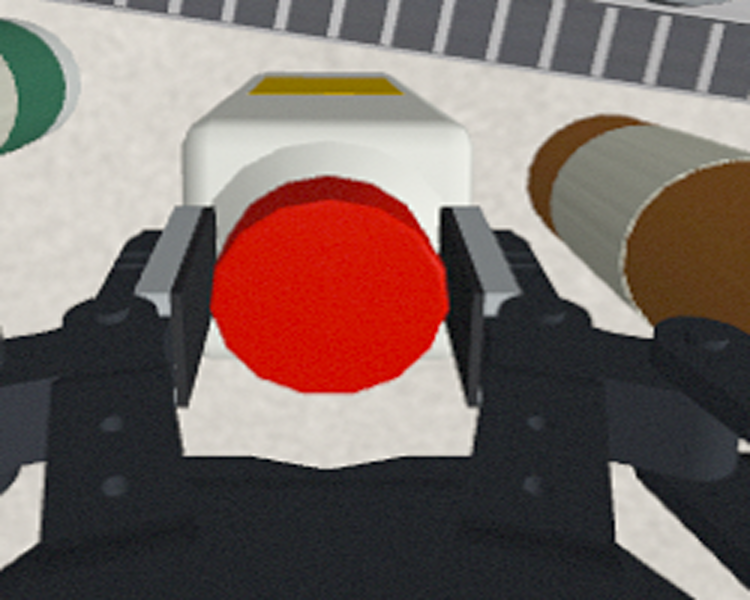

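The pads stand on the shoulder on both sides of the red cap, at about (200,290) and (460,290) in the crop. The bottle has not moved. A cap grasp looks good, so I raise slightly and close on it.

```bash
python3 -m creep '[0,0,0.7,0,0,0,4.2,0,0,0.7,0,0,0,4.2,0,0,0.7,0,0,0,2.5,0,0,0.7,0,0,0,2.5,0,0,0.7,0,0,0,2.5,0,0,0.7,0,0,0,2.5,0,0,0.7,0,0,0,2.5,0,0,0.7,0,0,0,2.5]'; python3 -m creep '[0,0,0.7,0,0,0,2.5,0,0,1.4,0,0,0,2.5,0,0,2,0,0,0,2.5,0,0,2,0,0,0,2.5,0,0,2,0,0,0,2.5]'; python3 - <<'E'
from h import *
f=r.grab_frame("side"); g=r.grab_frame("wrist")
a=cv2.resize(f["color"][130:260,200:330],(480,480),interpolation=2)
cv2.imwrite("pics/e.png",np.hstack([a,np.pad(cv2.resize(g["color"],(316,237)),((0,243),(0,0),(0,0)))]))
E
```

```text
clock: 5.28
tcp_pos: [0.5046, -0.0511, 0.1456]
tcp_rot: [0.988, 0.13, 0.088, -0.012]
ft_force: [-1.0, 1.0, 9.4]
width: 0.0353
clock: 5.7
tcp_pos: [0.5031, -0.0514, 0.1637]
tcp_rot: [0.988, 0.13, 0.086, -0.012]
ft_force: [1.2, 0.4, -4.4]
width: 0.0352
```

View pics/e.png

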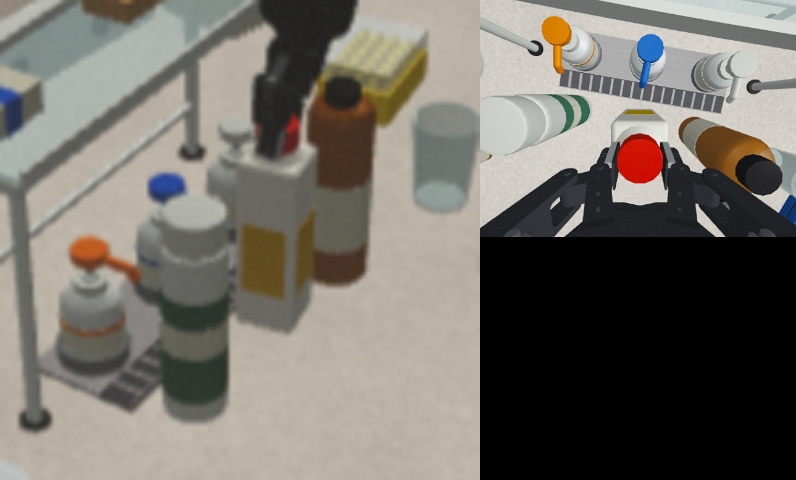

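The bottle is held by the cap, upright and clear of the bench (about 4.4 N of load). Next I pull it back and aside.

```bash
python3 -m creep '[-1,0,0.5,0,0,0,2.5,-3,0,1,0,0,0,2.5,-5,0,1,0,0,0,2.5,-7,0,1,0,0,0,2.5,-9,-1,1,0,0,0,2.5,-11,-2,1,0,0,0,2.5,-13,-3.5,1,0,0,0,2.5,-14.5,-5,1,0,0,0,2.5,-15,-6.5,1,0,0,0,2.5,-15,-8,1,0,0,0,2.5]' && python3 -m creep '[0,-0.7,0,0,0,0,2.5,0,-0.7,-0.8,0,0,0,2.5,0,-0.7,-1.6,0,0,0,2.5,0,-0.7,-2.2,0,0,0,2.5,0,-0.7,-2.5,0,0,0,2.5,0,-0.7,-2.7,0,0,0,2.5,0,-0.7,-2.7,0,0,0,2.5]'
```

```text
clock: 6.63
tcp_pos: [0.3498, -0.131, 0.1734]
tcp_rot: [0.988, 0.129, 0.085, -0.012]
ft_force: [0.8, -0.2, -5.5]
width: 0.0349
clock: 7.22
tcp_pos: [0.3529, -0.1375, 0.1463]
tcp_rot: [0.988, 0.13, 0.085, -0.012]
ft_force: [-0.0, -0.6, -5.6]
width: 0.0351
```

```bash
python3 -m creep '[0,0,-0.1,0,0,0,2.5,0,0,-0.2,0,0,0,2.5,0,0,-0.2,0,0,0,2.5]' && python3 -m creep '[0,0,-0.1,0,0,0,2.5,0,0,-0.2,0,0,0,2.5,0,0,-0.2,0,0,0,2.5]'
```

```text
clock: 7.47
tcp_pos: [0.354, -0.1381, 0.1457]
tcp_rot: [0.988, 0.13, 0.087, -0.012]
ft_force: [-1.6, 1.0, 3.1]
width: 0.0355
clock: 7.72
tcp_pos: [0.3556, -0.1382, 0.1458]
tcp_rot: [0.987, 0.13, 0.089, -0.012]
ft_force: [-5.0, 3.6, 18.0]
width: 0.0355
```

```bash
python3 -m creep '[0,0,0.2,0,0,0,2.5,0,0,0.25,0,0,0,2.5,0,0,0.25,0,0,0,4.5,0,0,0.3,0,0,0,7,0,0,0.3,0,0,0,7,0,0,0.3,0,0,0,7,0,0,0.3,0,0,0,7]' && python3 -m creep '[0,0,2,0,0,0,7,0,0,5,0,0,0,7,0,0,9,0,0,0,7,0,0,13,0,0,0,7,0,0,13,0,0,0,7]'; python3 - <<'E'
from h import *
rel([.50,-.045,.26],50)
f=r.grab_frame("top"); P=pts(f); x,y,z=P[...,0],P[...,1],P[...,2]
f=r.grab_frame("side"); P2=pts(f)
for P in (P,P2):
  x,y,z=P[...,0],P[...,1],P[...,2]
  for e,g in [(.16,.18),(.19,.208)]:
    q=P[(x>.30)&(x<.40)&(y>-.2)&(y<-.08)&(z>e)&(z<g)]
    if len(q)>5: print(len(q),cv2.minAreaRect(q[:,:2].astype(np.float32)))
a=cv2.resize(f["color"][110:270,200:360],(480,480),interpolation=2)
cv2.imwrite("pics/f.png",a)
E
```

```text
clock: 8.3
tcp_pos: [0.3532, -0.1384, 0.1458]
tcp_rot: [0.988, 0.13, 0.086, -0.012]
ft_force: [-1.2, -0.2, -0.8]
width: 0.0701
clock: 8.72
tcp_pos: [0.3573, -0.1404, 0.2834]
tcp_rot: [0.987, 0.13, 0.091, -0.008]
ft_force: [1.6, -1.2, -0.6]
width: 0.07
shift [14.27  9.54 -2.34] turn [  7.4 -38.9  -9.1] t 8.7167 F [ 1.6 -1.2 -0.6] w 0.07003804579771698 q [-0.48 -0.13 -0.37  1.19  0.12  2.41]
100 ((0.3524213135242462, -0.13846713304519653), (0.04771489277482033, 0.05653563141822815), 13.2942476272583)
81 ((0.34986934065818787, -0.13859927654266357), (0.03150122985243797, 0.031676553189754486), 87.89519500732422)
163 ((0.3417978882789612, -0.13480432331562042), (0.0554925799369812, 0.055583156645298004), 14.951297760009766)
87 ((0.3415745794773102, -0.13461945950984955), (0.03514091297984123, 0.03954842686653137), 12.085119247436523)
```

View pics/f.png

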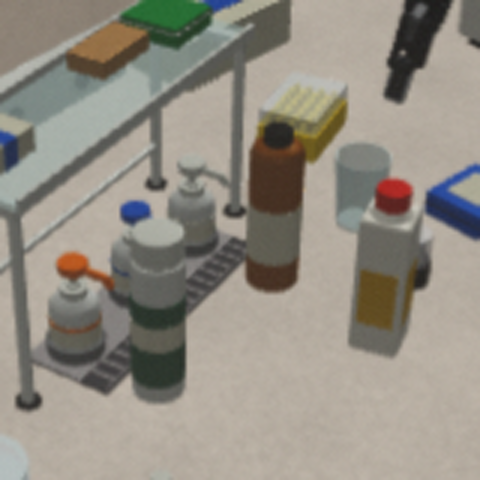

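The square bottle stands upright and free at about (385,260) in the crop, well away from the station. Next I close the fingers and go to a pose in front of the pump, tilted 55°.

```bash
python3 -c "
from h import *
rel([.479,-.049,.30],55)"
```

```text
shift [12.46  9.01  2.24] turn [  8.  -44.2  -9.1] t 8.8167 F [-0.3  0.6 -0.7] w 0.07001579500677545 q [-0.48 -0.13 -0.38  1.19  0.12  2.41]
```

```bash
python3 -m creep '[3,2,2,1.2,-6.3,-1.3,7,6,4,2.2,2.4,-12.6,-2.6,4,9,6,2.2,3.4,-18.9,-3.9,0,12.5,9,2.2,4.6,-25.2,-5.2,0,12.5,9,2.2,5.7,-31.5,-6.5,0,12.5,9,2.2,6.9,-37.8,-7.8,0,12.5,9,2.2,8,-44.2,-9.1,0,12.5,9,2.2,8,-44.2,-9.1,0,12.5,9,2.2,8,-44.2,-9.1,0,12.5,9,2.2,8,-44.2,-9.1,0]';  python3 - <<'E'
from h import *
s=r.sense(); rel([.479,-.049,.16],55)
f=r.grab_frame("side"); g=r.grab_frame("wrist"); P=pts(g)
x,y,z=P[...,0],P[...,1],P[...,2]
im=g["color"].astype(int); blue=(im[...,0]>im[...,2]+70)&(im[...,0]>120)
q=P[blue&(x>.5)&(x<.68)&(abs(y+.04)<.06)&(z>.112)&(z<.135)]
if len(q): print("bluetop",len(q),cv2.minEnclosingCircle(q[:,:2].astype(np.float32)),np.percentile(q[:,2],[5,50,95]))
L=(P-s["tcp_pos"])@R.from_quat(s["tcp_rot"]).as_matrix()
q=L[(abs(L[...,1])<.03)&(abs(L[...,0])<.03)&(L[...,2]>-.08)&(L[...,2]<.03)]
print("tip",len(q),np.round(q.max(0),3),np.round(q.min(0),3),np.round(np.percentile(q,[5,50,95],axis=0),3))
cv2.imwrite("pics/g.png",np.hstack([cv2.resize(f["color"][100:270,180:350],(400,400),interpolation=2),np.pad(cv2.resize(g["color"],(400,300)),((0,100),(0,0),(0,0)))]))
E
```

```text
clock: 9.65
tcp_pos: [0.4793, -0.0491, 0.2997]
tcp_rot: [0.887, 0.042, 0.46, -0.022]
ft_force: [1.0, 0.0, 0.7]
width: 0.0002
shift [-3.000e-02  1.000e-02 -1.397e+01] turn [ 0.  -0.2 -0.1] t 9.65 F [1.  0.  0.7] w 0.00016344847052915086 q [-0.38 -0.45 -1.    0.12  0.38  2.86]
bluetop 385 ((0.6043456196784973, -0.03895394131541252), 0.019020678475499153) [0.11753721 0.12176949 0.12293378]
tip 3707 [ 0.018  0.03  -0.035] [-0.009 -0.03  -0.08 ] [[-0.002 -0.017 -0.079]
 [ 0.014  0.002 -0.068]
 [ 0.017  0.019 -0.04 ]]
```

View pics/g.png

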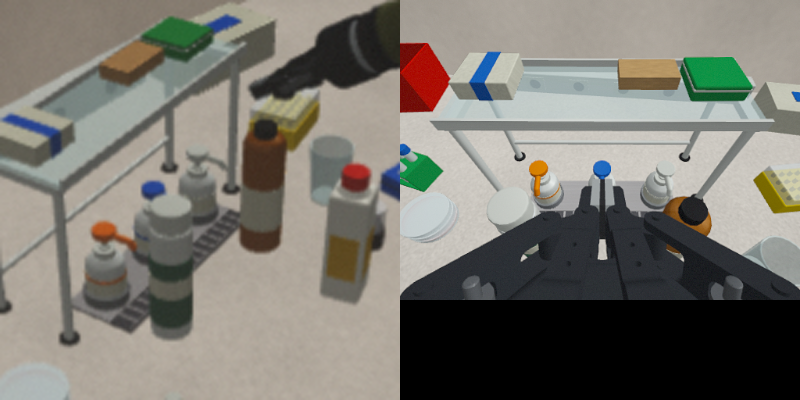

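```bash
python3 - <<'E'
from h import *
s=r.sense()
for c in ["side","wrist"]:
    f=r.grab_frame(c); P=pts(f)
    L=(P-s["tcp_pos"])@R.from_quat(s["tcp_rot"]).as_matrix()
    for a in np.arange(-.09,.03,.01):
        q=L[(abs(L[...,1])<.04)&(abs(L[...,0])<.04)&(L[...,2]>a)&(L[...,2]<=a+.01)]
        if len(q): print(c,round(a,2),len(q),np.round(q.min(0)[:2],3),np.round(q.max(0)[:2],3))
    if c=="wrist":
        m=(abs(L[...,1])<.04)&(abs(L[...,0])<.04)&(L[...,2]>-.05)&(L[...,2]<.03)
        print(np.argwhere(m).min(0),np.argwhere(m).max(0)); z=f["range_z"]; print(np.round(z[225:300:8,244:276:4],3))
cv2.imwrite("pics/w2.png",cv2.resize(f["color"][200:320,196:326],(650,600),interpolation=2))
E
```

```text
side -0.09 21 [-0.012 -0.04 ] [0.012 0.028]
side -0.08 4 [-0.01 -0.03] [0.01  0.007]
side -0.07 14 [-0.008 -0.017] [0.01  0.003]
side -0.06 21 [-0.013 -0.019] [0.01  0.005]
side -0.05 25 [-0.012 -0.018] [0.009 0.002]
side -0.04 8 [-0.011 -0.009] [ 0.008 -0.004]
wrist -0.09 5539 [-0.011 -0.04 ] [0.015 0.04 ]
wrist -0.08 1815 [-0.012 -0.032] [0.015 0.034]
wrist -0.07 764 [-0.012 -0.012] [0.013 0.015]
wrist -0.06 590 [ 0.007 -0.013] [0.012 0.015]
wrist -0.05 504 [ 0.006 -0.012] [0.012 0.015]
wrist -0.04 169 [ 0.007 -0.012] [0.012 0.014]
[229 231] [251 286]
[[0.539 0.449 0.403 0.399 0.397 0.403 0.448 0.538]
 [0.443 0.145 0.144 0.145 0.145 0.146 0.146 0.443]
 [0.146 0.137 0.138 0.137 0.137 0.137 0.138 0.138]
 [0.137 0.129 0.13  0.13  0.129 0.13  0.129 0.129]
 [0.122 0.122 0.123 0.122 0.122 0.122 0.123 0.123]
 [0.112 0.115 0.119 0.119 0.12  0.118 0.115 0.114]
 [0.11  0.111 0.109 0.121 0.121 0.11  0.11  0.11 ]
 [0.104 0.105 0.107 0.121 0.122 0.111 0.104 0.104]
 [0.099 0.101 0.11  0.122 0.123 0.112 0.1   0.1  ]
 [0.088 0.095 0.112 0.125 0.124 0.112 0.098 0.089]]
```

View pics/w2.png

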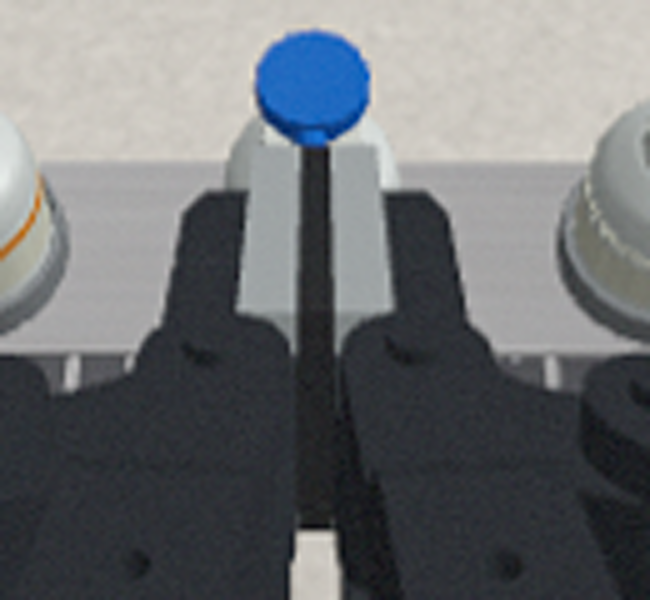

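Both cameras show the closed fingertips about 35 mm short of the reported TCP (tool z about -0.035), so I aim with that offset. In the crop the fingers, at (315,150), are lined up with the blue head. I lower first, then move in.

```bash
python3 -m creep '[0,0,-4,0,0,0,0,0,0,-8,0,0,0,0,0,0,-12,0,0,0,0,0,0,-16,0,0,0,0,0,0,-17.6,0,0,0,0,0,0,-17.6,0,0,0,0,0,0,-17.6,0,0,0,0]' && python3 -m creep '[3,0.3,0,0,0,0,0,6,0.5,0,0,0,0,0,9,0.8,0,0,0,0,0,11,1,0,0,0,0,0,11,1,0,0,0,0,0]'; python3 - <<'E'
from h import *
rel([.6405,-.035,.124],55)
s=r.sense()
f=r.grab_frame("wrist"); P=pts(f); L=(P-s["tcp_pos"])@R.from_quat(s["tcp_rot"]).as_matrix()
q=L[(abs(L[...,1])<.008)&(abs(L[...,0])<.02)&(L[...,2]>-.05)&(L[...,2]<.03)]; print("tipz",q[:,2].max() if len(q) else None)
x,y,z=P[...,0],P[...,1],P[...,2]
im=f["color"].astype(int); blue=(im[...,0]>im[...,2]+60)&(im[...,0]>100)
q=P[blue&(x>.57)&(x<.64)&(abs(y+.04)<.03)&(z>.119)&(z<.128)]
if len(q): print("bluetop",len(q),cv2.minEnclosingCircle(q[:,:2].astype(np.float32)),np.percentile(q[:,2],[5,50,95]))
cv2.imwrite("pics/w3.png",f["color"])
E
```

```text
clock: 10.43
tcp_pos: [0.4953, -0.0617, 0.153]
tcp_rot: [0.896, 0.046, 0.44, -0.029]
ft_force: [-0.3, 0.3, 0.1]
width: 0.0004
clock: 10.85
tcp_pos: [0.6096, -0.0508, 0.1574]
tcp_rot: [0.894, 0.048, 0.444, -0.028]
ft_force: [1.2, 0.8, 1.3]
width: 0.0
shift [ 3.09  1.58 -3.34] turn [-0.3 -2.2 -1. ] t 10.85 F [1.2 0.8 1.3] w 3.2887057822979795e-05 q [-0.25  0.09 -1.11 -0.51  0.29  2.93]
tipz -0.03452511839267343
bluetop 381 ((0.6082298755645752, -0.03321036323904991), 0.015470071695744991) [0.12073516 0.12172782 0.12278415]
```

View pics/w3.png

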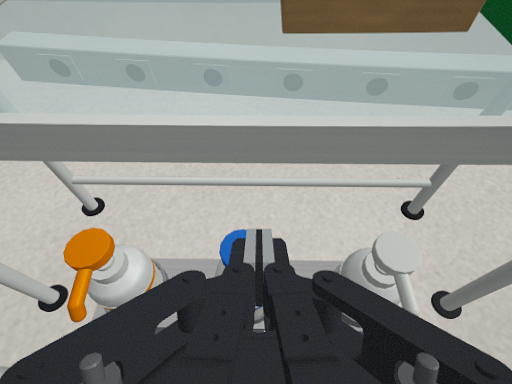

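```bash
python3 -m creep '[0.3,1.3,-1.5,-0.3,-2.2,-1,0,1.5,1.3,-3,-0.3,-2.2,-1,0,3.1,1.4,-3.3,-0.3,-2.2,-1,0,3.1,1.4,-3.3,-0.3,-2.2,-1,0,3.1,1.4,-3.3,-0.3,-2.2,-1,0,3.1,1.4,-3.3,-0.3,-2.2,-1,0]'; python3 - <<'E'
from h import *
rel([.6405,-.0345,.124],55)
s=r.sense(); print("tip",s["tcp_pos"]-.0345*R.from_quat(s["tcp_rot"]).as_matrix()[:,2])
E
```

```text
clock: 11.4
tcp_pos: [0.6338, -0.0371, 0.1205]
tcp_rot: [0.888, 0.04, 0.458, -0.022]
ft_force: [-1.0, 0.5, 0.6]
width: -0.0001
shift [0.67 0.26 0.35] turn [-0.1 -0.5  0.1] t 11.4 F [-1.   0.5  0.6] w -0.00014912094055140006 q [-0.18  0.24 -1.17 -0.78  0.22  2.98]
tip [ 0.60579615 -0.03967445  0.14049924]
```

```bash
python3 -m creep '[0.6,0.3,0,0,0,0,0,0.6,0.3,-0.5,0,0,0,0,0.6,0.3,-1,0,0,0,0,0.6,0.3,-1.3,0,0,0,0,0.6,0.3,-1.3,0,0,0,0,0.6,0.3,-1.3,0,0,0,0]'; python3 -c "
from h import *
s=r.sense(); print('tip',s['tcp_pos']-.0345*R.from_quat(s['tcp_rot']).as_matrix()[:,2],s['qpos'])"
```

```text
clock: 11.9
tcp_pos: [0.6411, -0.0341, 0.1072]
tcp_rot: [0.888, 0.04, 0.458, -0.022]
ft_force: [0.5, -0.2, 4.8]
width: 0.0001
tip [ 0.61307709 -0.03669563  0.12718936] [-0.16902746  0.29500013 -1.17708017 -0.83743553  0.2124299   2.99039303]
```

Contact at 4.8 N, as expected. I keep pressing down.

```bash
python3 -m creep '[0,0,-0.4,0,0,0,0,0,0,-0.8,0,0,0,0,0,0,-0.8,0,0,0,0]'; python3 -m creep '[0,0,-0.2,0,0,0,0,0,0,-0.3,0,0,0,0,0,0,-0.3,0,0,0,0]'
```

```text
clock: 12.15
tcp_pos: [0.6412, -0.0341, 0.0995]
tcp_rot: [0.888, 0.04, 0.458, -0.022]
ft_force: [-2.7, -0.1, 7.4]
width: -0.0001
clock: 12.4
tcp_pos: [0.6412, -0.0341, 0.0971]
tcp_rot: [0.887, 0.04, 0.459, -0.022]
ft_force: [-2.0, -0.3, 8.8]
width: -0.0002
```

```bash
python3 -m creep '[0,0,-0.2,0,0,0,0,0,0,-0.3,0,0,0,0,0,0,-0.3,0,0,0,0]'; python3 - <<'E'
from h import *
f=r.grab_frame("side"); g=r.grab_frame("wrist")
cv2.imwrite("pics/p.png",np.hstack([cv2.resize(f["color"][150:250,200:300],(400,400),interpolation=2),cv2.resize(g["color"][190:340,180:330],(400,400),interpolation=2)]))
E
```

```text
clock: 12.65
tcp_pos: [0.6415, -0.0341, 0.0965]
tcp_rot: [0.886, 0.04, 0.461, -0.022]
ft_force: [-14.3, -0.3, 21.6]
width: -0.0001
```

View pics/p.png

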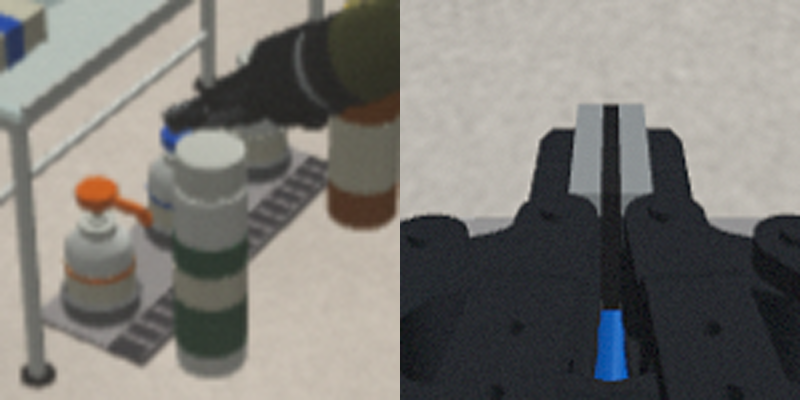

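The head bottomed out: about 9 N at the end of the stroke, then a hard stop at 21.6 N. In the picture the blue head is under the tips at (175,135). I release and back out.

```bash
python3 -m creep '[0,0,0.8,0,0,0,0,0,0,2,0,0,0,0,0,0,3.2,0,0,0,0,-1.5,-0.3,4,0,0,0,0,-4,-0.5,6,0,0,0,0,-8,-0.8,6.5,0,0,0,0,-12,-1.1,7,0,0,0,0,-15,-1.4,8,0,0,0,0,-16,-1.5,12,0,0,0,0,-16,-1.5,16,0,0,0,0]'; python3 -m creep '[0,0,4,0,0,0,0,0,0,4,0,0,0,0,0,0,4,0,0,0,0]'; python3 - <<'E'
from h import *
rel([.353,-.138,.30],10,15)
f=r.grab_frame("side"); g=r.grab_frame("wrist")
for n,F in (("s",f),("w",g)):
    P=pts(F); x,y,z=P[...,0],P[...,1],P[...,2]
    im=F["color"].astype(int); blue=(im[...,0]>im[...,2]+60)&(im[...,0]>90)
    q=P[blue&(x>.56)&(x<.66)&(abs(y+.04)<.04)&(z>.09)&(z<.14)]
    if len(q): print(n,"blue",len(q),np.percentile(q[:,2],[5,50,90,97]))
    for nm,b in (("can",(.42,.56,.02,.13)),("amber",(.42,.56,-.22,-.11)),("sq",(.30,.40,-.2,-.08))):
        q=P[(x>b[0])&(x<b[1])&(y>b[2])&(y<b[3])&(z>.188)&(z<.208)]
        if len(q)>5: print(n,nm,len(q),np.round(cv2.minAreaRect(q[:,:2].astype(np.float32))[0],4),np.round(np.median(q[:,2]),3))
E
```

```text
clock: 13.58
tcp_pos: [0.4733, -0.0475, 0.2431]
tcp_rot: [0.891, 0.037, 0.451, -0.024]
ft_force: [1.8, -1.4, 0.1]
width: -0.0002
clock: 13.83
tcp_pos: [0.4817, -0.0497, 0.2943]
tcp_rot: [0.887, 0.04, 0.46, -0.021]
ft_force: [-0.6, 0.1, -0.8]
width: 0.0002
shift [-12.87  -8.83   0.57] turn [-7.8 44.2  9.3] t 13.8333 F [-0.6  0.1 -0.8] w 0.00023686987320763571 q [-0.37 -0.44 -1.02  0.09  0.37  2.86]
s blue 41 [0.1178406  0.12067757 0.12194529 0.12250703]
s can 184 [0.4847 0.0731] 0.198
s amber 70 [ 0.4998 -0.1584] 0.199
s sq 92 [ 0.3418 -0.1361] 0.198
w blue 464 [0.11648483 0.12153696 0.12263151 0.12308534]
w can 2489 [0.4889 0.0692] 0.199
w amber 1135 [ 0.5049 -0.1635] 0.201
```

The head is back up at 122 mm. Now I return to above the square bottle.

```bash
python3 -m creep '[-1,-0.5,2,-1.1,6.3,1.3,0,-4,-2,2,-2.2,12.6,2.6,3,-7,-4,2,-3.3,18.9,3.9,7,-10,-6,2,-4.4,25.2,5.2,7,-12.9,-8.8,0.6,-5.5,31.5,6.6,7,-12.9,-8.8,0.6,-6.6,37.8,8,7,-12.9,-8.8,0.6,-7.8,44.2,9.3,7,-12.9,-8.8,0.6,-7.8,44.2,9.3,7,-12.9,-8.8,0.6,-7.8,44.2,9.3,7,-12.9,-8.8,0.6,-7.8,44.2,9.3,7]'; python3 - <<'E'
from h import *
rel([.353,-.138,.147],10,15)
g=r.grab_frame("wrist"); P=pts(g); x,y,z=P[...,0],P[...,1],P[...,2]
for e,h_ in ((.16,.178),(.19,.208)):
    q=P[(x>.28)&(x<.42)&(y>-.21)&(y<-.07)&(z>e)&(z<h_)]
    if len(q)>5: print(len(q),cv2.minAreaRect(q[:,:2].astype(np.float32)))
E
```

```text
clock: 14.77
tcp_pos: [0.3515, -0.1362, 0.2932]
tcp_rot: [0.988, 0.13, 0.081, -0.015]
ft_force: [0.0, 0.0, -0.3]
width: 0.0698
shift [  0.15  -0.18 -14.62] turn [-0.3 -0.7  0. ] t 14.7667 F [ 0.   0.  -0.3] w 0.06981965590825379 q [-0.48 -0.12 -0.33  1.25  0.12  2.41]
1334 ((0.34797585010528564, -0.1397998183965683), (0.05401555448770523, 0.05544019490480423), 15.068472862243652)
1048 ((0.34788623452186584, -0.1398780345916748), (0.035806793719530106, 0.03498992323875427), 14.561809539794922)
```

```bash
python3 -m creep '[0.2,-0.2,-4,-0.3,-0.7,0,7,0.2,-0.2,-8,-0.3,-0.7,0,7,0.2,-0.2,-11,-0.3,-0.7,0,7,0.2,-0.2,-13.4,-0.3,-0.7,0,7,0.2,-0.2,-14.4,-0.3,-0.7,0,7,0.2,-0.2,-14.4,-0.3,-0.7,0,7,0.2,-0.2,-14.4,-0.3,-0.7,0,7]' && python3 -m creep '[0,0,0,0,0,0,4.5,0,0,0,0,0,0,4.5,0,0,0,0,0,0,2.5,0,0,0,0,0,0,2.5,0,0,0,0,0,0,2.5,0,0,0,0,0,0,2.5,0,0,0,0,0,0,2.5,0,0,0,0,0,0,2.5]'
```

```text
clock: 15.4
tcp_pos: [0.3516, -0.1382, 0.1512]
tcp_rot: [0.988, 0.129, 0.088, -0.01]
ft_force: [-0.1, -0.7, 0.3]
width: 0.0703
clock: 16.07
tcp_pos: [0.3548, -0.1392, 0.1537]
tcp_rot: [0.987, 0.129, 0.09, -0.009]
ft_force: [-1.3, 0.9, 5.2]
width: 0.0346
```

```bash
python3 -m creep '[0,0,0.8,0,0,0,2.5,0,0,1.6,0,0,0,2.5,0,0,2.5,0,0,0,2.5,0,0.7,3,0,0,0,2.5,0,2.2,3,0,0,0,2.5,0,4,3,0,0,0,2.5,0.5,5.8,3,0,0,0,2.5,2,7.2,3,0,0,0,2.5,3.5,8.2,3,0,0,0,2.5,5,8.75,3,0,0,0,2.5]' && python3 -m creep '[2,0,0,0,0,0,2.5,4,0,0,0,0,0,2.5,6,0,0,0,0,0,2.5,8,0,0,0,0,0,2.5,9.5,0,0,0,0,0,2.5,10.1,0,0,0,0,0,2.5,10.1,0,0,0,0,0,2.5,10.1,0,0,0,0,0,2.5]'; python3 - <<'E'
from h import *
s=r.sense(); print(s["tcp_pos"],s["ft_force"])
g=r.grab_frame("wrist"); P=pts(g); x,y,z=P[...,0],P[...,1],P[...,2]
cv2.imwrite("pics/w5.png",g["color"])
c=s["tcp_pos"]
q=P[(abs(x-c[0])<.06)&(abs(y-c[1])<.06)&(z>.218)&(z<.24)]; im=g["color"].astype(int); red=(im[...,2]>im[...,0]+70)
q=P[red&(z>.2)&(z<.25)&(x<.55)&(x>.44)]
print(len(q),cv2.minAreaRect(q[:,:2].astype(np.float32)),np.percentile(q[:,2],[5,50,95]))
# tilt of the cap top
q=q[q[:,2]>np.median(q[:,2])-.004]; print(np.linalg.lstsq(np.c_[q[:,:2],np.ones(len(q))],q[:,2],rcond=None)[0])
E
```

```text
clock: 16.9
tcp_pos: [0.4037, -0.0498, 0.1824]
tcp_rot: [0.987, 0.13, 0.089, -0.01]
ft_force: [0.7, 0.1, -5.8]
width: 0.0347
clock: 17.57
tcp_pos: [0.5036, -0.0514, 0.1815]
tcp_rot: [0.988, 0.129, 0.088, -0.009]
ft_force: [-1.0, -0.5, -5.5]
width: 0.0348
[ 0.50357606 -0.05139303  0.18153051] [-0.98907528 -0.54132598 -5.49724746]
4173 ((0.4979069232940674, -0.05427347123622894), (0.03594816476106644, 0.034642186015844345), 14.570924758911133) [0.22082247 0.2273827  0.22849432]
[-0.01874263  0.00461587  0.23699778]
```

```bash
python3 -m creep '[0.1,0.15,-1,0,0,0,2.5,0.1,0.15,-1.8,0,0,0,2.5,0.1,0.15,-2.3,0,0,0,2.5,0.1,0.15,-2.6,0,0,0,2.5,0.1,0.15,-2.8,0,0,0,2.5,0.1,0.15,-2.8,0,0,0,2.5]'; python3 -m creep '[0,0,-0.1,0,0,0,2.5,0,0,-0.1,0,0,0,2.5,0,0,-0.1,0,0,0,2.5]'
```

```text
clock: 18.12
tcp_pos: [0.5056, -0.05, 0.1543]
tcp_rot: [0.988, 0.129, 0.089, -0.009]
ft_force: [0.6, -0.4, -4.4]
width: 0.0353
clock: 18.37
tcp_pos: [0.5062, -0.0501, 0.1538]
tcp_rot: [0.988, 0.129, 0.09, -0.009]
ft_force: [-0.5, -0.2, -1.0]
width: 0.0346
```

```bash
python3 -m creep '[0,0,-0.1,0,0,0,2.5,0,0,-0.1,0,0,0,2.5,0,0,0,0,0,0,4.5,0,0,0,0,0,0,7,0,0,0,0,0,0,7,0,0,0,0,0,0,7,0,0,0,0,0,0,7]' && python3 -m creep '[0,0,2,0,0,0,7,0,0,5,0,0,0,7,0,0,9,0,0,0,7,0,0,13,0,0,0,7,0,0,16,0,0,0,7,-5,0,18,0,0,0,7,-9,0,18,0,0,0,7,-13,0,18,0,0,0,7,-13,0,18,0,0,0,7]'; python3 - <<'E'
from h import *
rel([.37,-.05,.33],10,15)
f=r.grab_frame("side"); g=r.grab_frame("wrist"); t=r.grab_frame("top")
for n,F in (("s",f),("w",g),("t",t)):
    P=pts(F); x,y,z=P[...,0],P[...,1],P[...,2]
    im=F["color"].astype(int); blue=(im[...,0]>im[...,2]+60)&(im[...,0]>90)
    q=P[blue&(x>.56)&(x<.66)&(abs(y+.04)<.04)&(z>.09)&(z<.14)]
    if len(q): print(n,"blue",len(q),np.percentile(q[:,2],[50,90,97]))
    for nm,b in (("can",(.42,.56,.02,.13)),("amber",(.42,.56,-.22,-.11)),("sq",(.44,.56,-.1,-.01))):
      for e,h_ in ((.15,.185),(.188,.208)):
        q=P[(x>b[0])&(x<b[1])&(y>b[2])&(y<b[3])&(z>e)&(z<h_)]
        if len(q)>5: print(n,nm,len(q),np.round(cv2.minAreaRect(q[:,:2].astype(np.float32))[0],4),np.round(np.median(q[:,2]),3))
cv2.imwrite("pics/z.png",np.hstack([cv2.resize(f["color"][110:270,190:350],(400,400),interpolation=2),np.pad(cv2.resize(g["color"],(400,300)),((0,100),(0,0),(0,0)))]))
E
```

```text
clock: 18.95
tcp_pos: [0.5057, -0.0501, 0.1532]
tcp_rot: [0.988, 0.129, 0.089, -0.009]
ft_force: [0.3, 0.5, 0.3]
width: 0.0699
clock: 19.7
tcp_pos: [0.37, -0.0495, 0.3337]
tcp_rot: [0.988, 0.129, 0.088, -0.009]
ft_force: [-0.4, 1.3, -0.3]
width: 0.0701
shift [-0.   -0.05 -0.37] turn [0.2 0.2 0.2] t 19.7 F [-0.4  1.3 -0.3] w 0.07011086537246333 q [-0.2  -0.17 -0.26  1.31  0.07  2.68]
s blue 41 [0.12033663 0.12259117 0.12383605]
s can 191 [0.4767 0.0857] 0.166
s can 187 [0.4849 0.0747] 0.198
s amber 222 [ 0.4974 -0.1527] 0.171
s amber 72 [ 0.4994 -0.1576] 0.198
s sq 229 [ 0.4944 -0.0443] 0.167
s sq 91 [ 0.4958 -0.0473] 0.197
w blue 718 [0.12141332 0.12266629 0.12317874]
w can 492 [0.4824 0.0591] 0.166
w can 2097 [0.4892 0.0692] 0.199
w amber 1563 [ 0.5042 -0.161 ] 0.18
w amber 856 [ 0.5053 -0.1635] 0.201
w sq 1268 [ 0.4992 -0.051 ] 0.169
w sq 957 [ 0.4986 -0.0508] 0.2
t can 20 [0.483  0.0593] 0.164
t can 173 [0.491  0.0698] 0.199
t amber 152 [ 0.5056 -0.1615] 0.18
t amber 72 [ 0.5062 -0.1623] 0.201
t sq 153 [ 0.5    -0.0496] 0.169
t sq 82 [ 0.5003 -0.0489] 0.2
```

View pics/z.png

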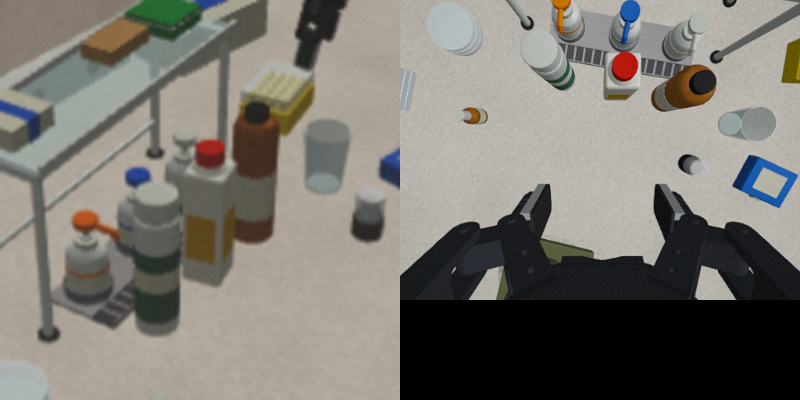

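The square bottle, red cap at (625,67) in the wrist view, stands upright within 2 to 3 mm of where it started. The neighbours and all three pump heads look undisturbed, and the gripper is clear.

```bash
python3 -c "
from station import r
print(r.hand_in())"
```

```text
the job is handed in; nothing more can be done
None
```

The blue pump is primed and the square bottle, which stood in front of it, is back in its place. I handed the job in after about 20 s of robot time; no verdict was reported.

**What I did:** I gripped the square bottle by its cap and stood it at about (0.35, -0.14). With closed fingers tilted about 55° under the shelf edge, I pressed the blue head down to its hard stop. The force was about 9 N at the end of the stroke, then 21.6 N against the stop. I let the head spring back, then put the bottle back.

**Last checks:**
- **Square bottle:** upright, and within about 3 mm of its starting place by the wrist and top cameras.
- **Can and amber bottle:** unmoved within measurement error.
- **Blue head:** its top measured about 122 mm, so it is up.
- **White and orange heads:** they look undisturbed in the pictures; I did not measure them.
- **Shelf:** no reading on the way in or out suggested a bump.
- **Gripper:** open and clear of everything.

**Disagreements and failures:**
- **First grasp:** aimed at the bottle's body, it closed beside the cap on the shoulder, so I took the cap instead.
- **Fingertips:** the cameras put them about 35 mm short of the stated TCP. I aimed the press with that offset, and the contact height fitted it.
- **Lowering in front of the pump:** it stopped about 3 cm short of what I commanded, near the arm's limit; I corrected this on the way in.
- **Side camera:** it reads 4 to 8 mm off the other two cameras on the containers.

I viewed 11 pictures, one over the budget of 10.

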